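# Index a welding turntable and shoot its lock bolt

### The job

Set the bench welding turntable for the next weld: push its orange peg round until the yellow-marked slot of the index disc lines up with the lock bar, then push the bar's red thumb plate until the bar is fully home in that slot, and leave it locked. Do it all by pushing with the fingertips, gripping nothing: the pipe-and-plate piece that stands loose on the faceplate must stay standing where it sits, and the other things on the bench are left alone.

Things in the scene. Friction and masses are not known exactly. Their poses are not given: they have to be found in the camera images.
- turntable: Dark green cast base of the welding turntable, bolted to the bench. Origin: on the spindle axis at bench height, z up. The lock bar lies along its -y line (x = 0, negative y) and slides to +y, towards the spindle, in a bright steel bridge 56 mm wide in x, from y = -133 to -173 mm, whose bolt heads are 86 mm above the bench. Base flange 196 mm diameter.
- index_disc (a joint): Angle (rad) of the bright steel index disc and the faceplate fixed on it, about the vertical spindle, positive anticlockwise seen from above. 0 = the yellow-marked slot is exactly in line with the lock bar; it starts positive (0.5 to 1.15), so it must be turned clockwise. The bearing is stiff: about 2.5 N at the peg turns it, and it stays where it is left.
- peg (a point): Orange upright peg, a round sleeve 20 mm in diameter, fixed on the rim of the index disc 98 mm from the spindle axis; it reaches from 76 to 140 mm above the bench. The point is on its axis, 116 mm above the bench. With the disc at angle 0 the peg stands at +135 degrees (from the base's +x towards +y). The point's axes turn with the disc.
- marked_slot (a point): Middle of the mouth of the yellow-marked slot at the disc's rim, 115 mm from the spindle axis, 66 mm above the bench. The rim has four equal slots at 90 degrees, each 22 mm wide, 37 mm deep, flared to 32 mm at the rim; only the wanted one has yellow paint on both sides. At disc angle 0 it lies at -y of the base.
- lock_bar (a joint): Slide of the lock bar (m): 0 = drawn fully back, 0.050 = fully home at its stop; starts at 0 to 0.008. Bright steel bar 16 mm wide, 11 mm high, tip tapered to 8 mm over its last 8 mm. At 0.016 the tip reaches the disc's rim; only in a slot can it go further. About 3 N slides it; it stays where it is left.
- thumb_plate (a point): Middle of the outer face (the one pushed, away from the spindle) of the red upright thumb plate on the bar's outer end: 34 mm wide, 8 mm thick, from 60 to 118 mm above the bench. This point is 95 mm above the bench, 231 mm from the spindle axis with the bar drawn back, 181 mm when home. Its axes are those of the base: push to +y.
- spindle (a point): Centre of the dark faceplate's top face, on the spindle axis, 86 mm above the bench. Faceplate 156 mm diameter; the index disc under it is 230 mm in diameter, its top face 72 mm above the bench.
- pipe_piece: Practice piece, tacked pipe on plate, standing loose near the middle of the faceplate: plate 86 x 86 x 6 mm, pipe 48 mm diameter, top 51 mm above the faceplate (137 mm above the bench). 0.55 kg. Origin: middle of its underside. It rides round with the disc.
- pipe_stub: Bystander: dark steel pipe offcut standing upright, 48 mm diameter, 55 mm high, beside the turntable. Origin: middle of its underside.
- magnet_square: Bystander: red arrow-shaped welding magnet lying flat, 80 x 80 x 16 mm, beside the turntable. Origin: on its underside.
- coupon_a: Bystander: steel test plate lying flat, 125 x 75 x 10 mm. Origin: middle of its underside.
- coupon_b: Bystander: steel strip lying on coupon_a, 110 x 45 x 8 mm. Origin: middle of its underside.
- chipping_hammer: Bystander: chipping hammer lying flat, wire handle, 250 mm long in x, head 150 mm across. Origin: middle of its length, at bench height.
- wire_brush: Bystander: wooden wire brush lying flat, 285 x 28 x 30 mm, long in its x. Origin: its middle, at bench height.
- spray_can: Bystander: blue spray can standing upright, 65 mm diameter, 200 mm high. Origin: middle of its underside.
Not all that is in view belongs to the job. What is meant by the pipe_piece is not blue, turquoise or white, and is the smaller of those in its own colour.

How it is judged:
By the outcome, as a careful person would: the job done as asked, in the order asked, and still so for the second after the job is handed in, with the robot touching nothing.
It also fails if it takes over 51 s, if anything falls off the work surface, if the arm or the gripper's body presses on something with over 40 N, if the wrist force passes 120 N, or if a joint passes its speed limit or range.

### The arm

A 7-joint arm with a two-finger parallel gripper is mounted at the origin on the work surface. World frame = base frame: x ahead of the robot, y to its left, z up, the work surface at z = 0. Lengths are in m, angles in rad, forces in N, time in s.
With the tool pointing down it reaches from about 0.4 to 0.875 m from the base axis. Payload 19.3 kg.
Tool frame: the origin (TCP) lies midway between the tips of the shut fingers; the grasp point (between the pads) lies 19 mm behind it (bot.pinch_z is the distance from the TCP to the grasp point, in m); z points along the fingers, y is the direction in which the jaws open and shut (so a half turn about z gives the same grasp; the last joint's range is limited). The gripper opens to 85 mm and grips with 20 to 120 N. Pads are 22 mm wide; open, the fingers measure 114 mm over their backs; the gripper's body (76 mm by 85 mm) begins 54 mm behind the grasp point. The pads swing forward as they close: fully open they stand 13 mm farther back than shut.
Start: joints at [-1.22, 0.521, -0.036, 1.599, 0.021, 1.021, -0.113], TCP at [0.255, 0.57, 0.231] pointing down, gripper open.
Joint ranges: [-2.91, 2.91], [-0.3, 2.13], [-1.5, 1.42], [0.17, 2.43], [-1.26, 4.41], [0.16, 1.93], [-2.52, 2.52]. Speed limits (rad/s): [1.89, 1.89, 2.39, 2.39, 3.01, 3.01, 3.01].

### API

Orientations are given as [roll, pitch, yaw] about the fixed x, y, z axes, in that order (R = Rz(yaw) Ry(pitch) Rx(roll)).
In Python, from workcell import bot gives the robot as it stands. The module is installed in compiled form; this text tells all that it offers.
- The arm moves only by the tool move_arm, never from a script. Its argument "moves" is text: rows parted by semicolons, each of 4 numbers parted by spaces: the shift along the tool's x, y, z in mm, then the turn about the tool's z in rad. In form: dx dy dz yaw; .... A call has exactly 10 rows; each row is the pose to reach, as a shift and turn from the pose commanded when the call began, along the tool's axes at that moment; what a row does not reach only later rows make up. A row lasts 1/12 s, in which the tool goes at most 41.7 mm and 7.16 degrees, less where a joint would pass 70% of its speed; a pose out of reach is approached as far as the arm can. A call with a gripper value outside its range is refused whole. "grip" is the opening, from 0 (shut) to 1 (fully open), set as the call begins (left out, the last holds). The fingers move at their own pace and stop on an object; "grip_force" is the grip in N (left out, the last holds). Time passes only in rows, so rows that repeat a pose let the fingers close, or fill a call up. It gives the time, the measured TCP pose, the force and the opening at its end, in the units of the state.
- bot.observe(): the state, without advancing time (a new reading comes with each control period).
- bot.grab_frame(name): name is "side" or "top"; returns a dict with "frame" (480x640x3 uint8, red, green, blue), "z_map" (480x640 float32, m along the optical axis (not along the pixel's ray), 0 where there is no reading), "K" (3x3 intrinsics, pixels), "eye" and "attitude" of the camera in the world. Camera axes: x right, y up, looking along -z (the intrinsics and any distortion apply to the point x, -y, -z); pixel columns grow to the right and rows downward; lengths in m; the calibration is good to about 2 mm. A picture is of the moment at which its call begins.
- bot.job_done(): hands the job in, once; it reports no verdict.
Trained networks look in a picture, given as the dict that the camera call returned (one of the last four; its "shot" number tells which), for a name from the list of things; names that differ only in an ending like _2 or _b are one class to them, and where a whole thing is asked for, a point or a joint stands for the part that bears it (a point fixed in the world has none). Each returns a list of dicts, best first, with "conf" (0 to 1); they miss things now and then, are a little off and sometimes report something else, mostly with a low value. They report only what shows in the picture. A call takes as long as a camera call. They do not tell look-alikes from the thing itself.
- bot.search_frame(picture, label): "at" ([column, row] in pixels, amid what is visible of it).
- bot.pinpoint(picture, label): "at" ([column, row] in pixels: a listed point, or the origin of a listed thing).
The state is a dict: "clock": time; "qpos": joint angles; "qd": joint speeds; "joint_efforts": joint torques, N m; "position": TCP position; "tool_rot": TCP orientation; "force": force on the tool from outside, world axes, zero at the start; "moment": the same for the moment, N m; "grip_width": finger opening in m.
Only numpy, scipy, OpenCV 4.12 (cv2) and the standard library are available. Lean on these libraries where they do the work, as an engineer would, in place of code of your own. Each camera call takes 0.05 s, during which the arm holds its last target. There are 200 camera calls.

## Working session

There is one attempt and no reset: what is moved stays moved. The work goes in short steps, Python scripts to look and compute and a tool call to move; the robot and the scene stay as the last step left them, time stands still between calls to the robot, and variables do not carry over. Pictures are saved under pics/ and viewed, about 8 in all and at most 12, crops included, and the job is handed in when it is done.

Besides the shell and the picture viewer there is one more tool, called after "Request:" as a command line: name --argument value ..., lists and objects as JSON in quotes. move_arm: Moves the arm, as the interface text tells. Its arguments: {"type":"object","properties":{"moves":{"type":"string"},"grip":{"type":"number"},"grip_force":{"type":"number"}},"required":["moves"]}

```bash
mkdir -p pics
cat > h.py <<'E'
import numpy as np, cv2
from workcell import bot
from scipy.spatial.transform import Rotation as R
def rot(a):
    a=np.array(a,float)
    return a if a.shape==(3,3) else (R.from_quat(a).as_matrix() if a.size==4 else R.from_euler('xyz',a).as_matrix())
def world(p,uv,z=None):
    """pixel -> world; with plane height z, else from depth"""
    K=p['K']; u,v=uv
    d=np.array([(u-K[0,2])/K[0,0],-(v-K[1,2])/K[1,1],-1.]); A=rot(p['attitude']); e=np.array(p['eye'])
    w=A@d
    if z is None: s=p['z_map'][int(round(v)),int(round(u))]
    else: s=(z-e[2])/w[2]
    return e+s*w
def proj(p,X):
    c=rot(p['attitude']).T@(np.array(X)-p['eye']); K=p['K']
    return K[0,2]+K[0,0]*c[0]/-c[2], K[1,2]+K[1,1]*c[1]/c[2]
def save(p,n,crop=None,s=1):
    im=p['frame'][:,:,::-1]
    if crop: x0,y0,x1,y1=crop; im=im[y0:y1,x0:x1]
    cv2.imwrite('pics/'+n,cv2.resize(im,None,fx=s,fy=s,interpolation=cv2.INTER_CUBIC))
E
python3 - <<'E'
from h import *
print(bot.observe())
for c in('top','side'):
    p=bot.grab_frame(c); save(p,c+'0.png'); print(c,[ (k,v) for k,v in p.items() if k not in('frame','z_map')])
    Z={'peg':.116,'marked_slot':.066,'thumb_plate':.095,'spindle':.086,'turntable':0,'pipe_piece':.086,'pipe_stub':0,'spray_can':0,'magnet_square':0}
    for n,z in Z.items():
        print(n,[(np.round(r['at']),round(r['conf'],2),np.round(world(p,r['at'],z),3)[:2]) for r in bot.pinpoint(p,n)[:3]])
print(bot.observe()['clock'])
E
```

```text
{'clock': 0.0, 'qpos': array([-1.220219  ,  0.52201715, -0.0363435 ,  1.60003352,  0.0211812 ,
        1.0211046 , -0.11279997]), 'qd': array([-0.00098037,  0.00119744, -0.00151163,  0.0008199 ,  0.00094275,
        0.00068713, -0.00169559]), 'joint_efforts': array([ 1.20898803e-03, -9.27121854e+01,  1.98016070e+00, -3.69926012e+01,
        1.78187998e-02,  8.03386385e-03,  6.76762880e-06]), 'position': array([0.25516988, 0.57014619, 0.23071446]), 'tool_rot': array([-3.14041580e+00,  6.14064983e-05,  2.72081001e+00]), 'force': array([ 0.37394758, -0.15927201, -0.96467658]), 'moment': array([-0.01304813,  0.03054464, -0.0296348 ]), 'grip_width': 0.08564002961886648}
top [('K', array([[504.09174726,   0.        , 315.41258809],
       [  0.        , 504.09174726, 232.15505099],
       [  0.        ,   0.        ,   1.        ]])), ('eye', array([0.45317271, 0.00692061, 1.44675471])), ('attitude', array([ 0.0717726, -0.0056898, -1.5998839])), ('shot', 1)]
peg [(array([302., 270.]), 0.81, array([0.45 , 0.034]))]
marked_slot [(array([325., 203.]), 0.79, array([ 0.632, -0.031]))]
thumb_pla
[... 1095 characters left out ...]
]), 0.82, array([ 0.628, -0.04 ])), (array([266., 246.]), 0.33, array([0.46, 0.07]))]
thumb_plate [(array([336., 290.]), 0.67, array([ 0.511, -0.179]))]
spindle [(array([299., 233.]), 0.59, array([0.553, 0.039]))]
turntable [(array([296., 258.]), 0.58, array([0.53 , 0.029]))]
pipe_piece [(array([360., 217.]), 0.96, array([ 0.727, -0.019])), (array([415., 270.]), 0.9, array([ 0.72 , -0.252])), (array([299., 233.]), 0.79, array([0.553, 0.039]))]
pipe_stub [(array([376., 285.]), 0.68, array([ 0.653, -0.186]))]
spray_can [(array([223., 180.]), 0.73, array([0.525, 0.434]))]
magnet_square [(array([342., 348.]), 0.88, array([ 0.456, -0.278])), (array([173., 211.]), 0.64, array([0.331, 0.411]))]
1.0
```

View pics/top0.png

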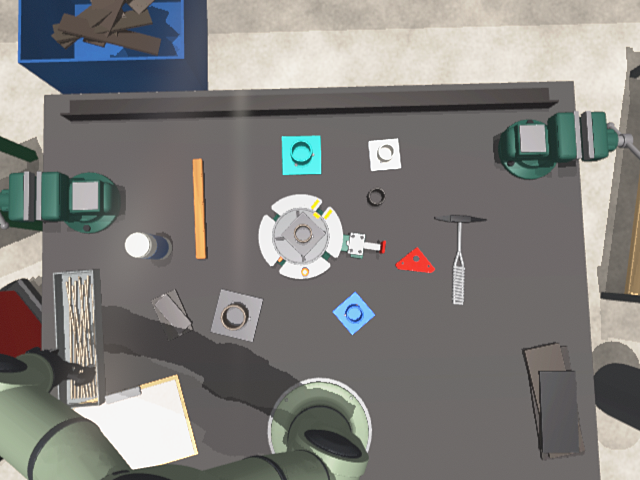

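View pics/side0.png

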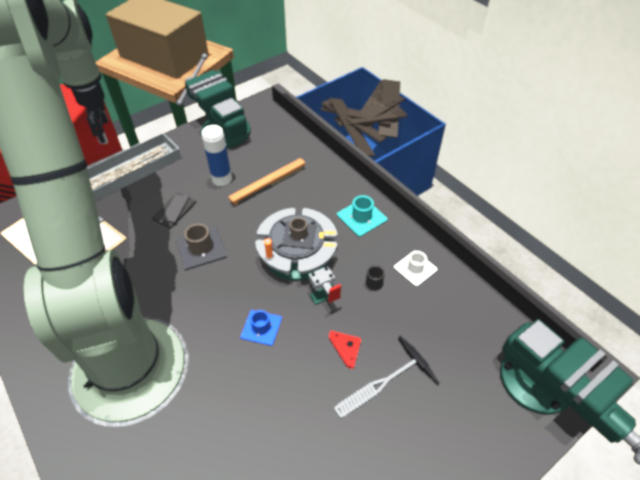

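The top view shows the turntable at (301,236), orange peg at (305,271), yellow slot at (322,210), bridge at (357,244) and red plate at (380,247). Pipe-and-plate look-alikes: turquoise (301,154), white (385,153), blue (354,313), big grey (236,315) and small grey on the faceplate (302,235). The description picks the last one. Next I'll refine the geometry by colour and depth.

```bash
cat >> h.py <<'E'
def cloud(p):
    v,u=np.mgrid[:480,:640]; K=p['K']; s=p['z_map']
    d=np.stack([(u-K[0,2])/K[0,0]*s,-(v-K[1,2])/K[1,1]*s,-s],-1)
    return d@rot(p['attitude']).T+np.array(p['eye'])
def masks(p):
    h=cv2.cvtColor(p['frame'],cv2.COLOR_RGB2HSV).astype(int); H,S,V=h[...,0],h[...,1],h[...,2]
    return dict(orange=(H>=6)&(H<=17)&(S>140)&(V>90),yellow=(H>=21)&(H<=34)&(S>120)&(V>120),red=((H<=4)|(H>=175))&(S>140)&(V>70),
      white=(S<45)&(V>130))
def measure(c,ctr=(.548,.039),log=True):
    from scipy.optimize import least_squares
    p=bot.grab_frame(c); X=cloud(p); m=masks(p); near=(np.hypot(X[...,0]-ctr[0],X[...,1]-ctr[1])<.27)
    dz=near&(abs(X[...,2]-.072)<.006)&(np.hypot(X[...,0]-ctr[0],X[...,1]-ctr[1])<.13)&m['white']
    P=X[dz]; 
    # outer rim: farthest points per angular bin
    a=np.arctan2(P[:,1]-ctr[1],P[:,0]-ctr[0]); r=np.hypot(P[:,0]-ctr[0],P[:,1]-ctr[1]); b=(a*60/np.pi).astype(int)
    Q=np.array([P[b==k][np.argmax(r[b==k])] for k in np.unique(b)])
    f=least_squares(lambda q:np.hypot(Q[:,0]-q[0],Q[:,1]-q[1])-q[2],[*ctr,.115],loss='soft_l1',f_scale=.002)
    print(c,'disc',np.round(f.x,4),'z',np.median(P[:,2]).round(4),len(Q))
    for k in('orange','yellow','red'):
        M=m[k]&near&(X[...,2]>.05); Y=X[M]
        if len(Y): print(' ',k,len(Y),'mean',np.round(Y.mean(0),4),'min',np.round(Y.min(0),3),'max',np.round(Y.max(0),3),'px',np.round(np.argwhere(M).mean(0)[::-1]))
        if k=='orange' and len(Y):
            T=Y[Y[:,2]>.136]; print('   top',len(T),T.mean(0).round(4) if len(T) else '')
        if k=='red' and len(Y):
            T=Y[Y[:,2]>.112]; print('   top',len(T),T.mean(0).round(4) if len(T) else '')
    return p,X
E
python3 - <<'E'
from h import *
for c in('top','side'):
    p,X=measure(c)
    if c=='top':
        save(p,'crop1.png',(240,180,420,300),4)
E
```

```text
top disc [0.5419 0.0375 0.114 ] z 0.0727 106
  orange 11 mean [0.4492 0.0213 0.4773] min [0.437 0.007 0.074] max [0.455 0.036 1.447] px [276. 249.]
   top 6 [0.4483 0.0155 0.7927]
  yellow 97 mean [ 0.5896 -0.0128  0.0983] min [ 0.439 -0.048  0.067] max [0.64  0.034 1.447] px [318. 218.]
  red 66 mean [ 0.4948 -0.1434  0.3745] min [ 0.453 -0.186  0.066] max [0.52  0.007 1.447] px [334. 258.]
   top 49 [ 0.4917 -0.1315  0.4713]
side disc [0.5423 0.0365 0.1143] z 0.0726 110
  orange 71 mean [0.4413 0.0197 0.1166] min [0.433 0.014 0.085] max [0.452 0.025 0.142] px [268. 249.]
   top 13 [0.4429 0.0198 0.1387]
  yellow 3 mean [ 0.5955 -0.0109  0.0867] min [ 0.594 -0.014  0.085] max [ 0.597 -0.008  0.088] px [322. 236.]
  red 139 mean [ 0.5025 -0.185   0.0983] min [ 0.488 -0.19   0.067] max [ 0.521 -0.178  0.125] px [334. 293.]
   top 40 [ 0.5054 -0.1843  0.1174]
```

View pics/crop1.png

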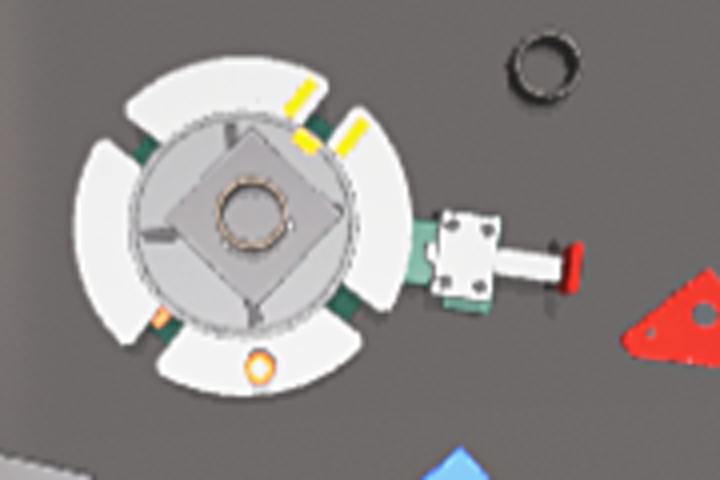

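Run:
```python
from h import *
C=np.array([.542,.037])
def ang(q): d=np.array(q[:2])-C; return np.degrees(np.arctan2(d[1],d[0])).round(1),np.hypot(*d).round(4)
p=bot.grab_frame('top'); X=cloud(p)
f=lambda x,y:(240+(x+.5)/4-.5,180+(y+.5)/4-.5)
for n,x,y,z in [('peg',261,367,.14),('y1',302,98,.072),('y2',352,137,.072),('slot',327,117,.072),('oppslot',158,330,.06),('ctr',242.5,227,.072),('plate',572,267,.118),('bolt1',452,225,.086),('bolt2',487,230,.086),('bolt3',446,281,.086),('bolt4',481,287,.086)]:
    w=world(p,f(x,y),z); print(n,w.round(4),ang(w))
for c in('top','side'):
    if c=='side': p=bot.grab_frame('side'); X=cloud(p)
    m=masks(p); D=p['z_map']>.1; r=np.hypot(X[...,0]-C[0],X[...,1]-C[1])
    for k,lo,hi,rm in(('orange',.1,.16,.13),('orange',.134,.16,.13),('red',.1,.14,.26),('red',.115,.13,.26),('yellow',.06,.08,.13)):
        Y=X[m[k]&D&(r<rm)&(X[...,2]>lo)&(X[...,2]<hi)]
        if len(Y): print(c,k,len(Y),np.median(Y,0).round(4),Y.mean(0).round(4),ang(Y.mean(0)))
    # bridge top
    Y=X[m['white']&D&(r>.12)&(r<.19)&(abs(X[...,2]-.082)<.008)]
    print('bridge',len(Y),Y.mean(0).round(4),ang(Y.mean(0)),cv2.minAreaRect(Y[:,:2].astype('f4')*1000))
```

```text
peg [0.4461 0.0269 0.14  ] (np.float64(-174.0), np.float64(0.0965))
y1 [ 0.6289 -0.0052  0.072 ] (np.float64(-25.9), np.float64(0.0966))
y2 [ 0.601  -0.0387  0.072 ] (np.float64(-52.1), np.float64(0.096))
slot [ 0.6153 -0.022   0.072 ] (np.float64(-38.8), np.float64(0.0941))
oppslot [0.473  0.0981 0.06  ] (np.float64(138.5), np.float64(0.0922))
ctr [0.5414 0.038  0.072 ] (np.float64(122.6), np.float64(0.0012))
plate [ 0.5057 -0.1797  0.118 ] (np.float64(-99.5), np.float64(0.2197))
bolt1 [ 0.5378 -0.104   0.086 ] (np.float64(-91.7), np.float64(0.1411))
bolt2 [ 0.5337 -0.1276  0.086 ] (np.float64(-92.9), np.float64(0.1648))
bolt3 [ 0.5    -0.0987  0.086 ] (np.float64(-107.2), np.float64(0.142))
bolt4 [ 0.4953 -0.1222  0.086 ] (np.float64(-106.4), np.float64(0.1659))
top orange 5 [0.4442 0.0214 0.1402] [0.4439 0.0241 0.1375] (np.float64(-172.5), np.float64(0.099))
top orange 4 [0.4419 0.0229 0.1409] [0.4418 0.0248 0.1406] (np.float64(-173.0), np.float64(0.1009))
top red 44 [ 0.5055 -0.1807  0.1171] [ 0.5052 -0.1811  0.1162] (np.float64(-99.6), np.float64(0.2211))
top red 31 [ 0.5039 -0.
[... 252 characters left out ...]
4(0.153)) ((515.3788452148438, -119.24532318115234), (61.31178665161133, 55.65293884277344), 80.4546127319336)
side orange 55 [0.4409 0.0196 0.124 ] [0.4416 0.0199 0.123 ] (np.float64(-170.3), np.float64(0.1019))
side orange 14 [0.4422 0.0193 0.1386] [0.4426 0.0197 0.1387] (np.float64(-170.1), np.float64(0.1009))
side red 71 [ 0.5046 -0.1849  0.1145] [ 0.5041 -0.1847  0.1124] (np.float64(-99.7), np.float64(0.225))
side red 33 [ 0.5052 -0.1843  0.1181] [ 0.505  -0.1842  0.1185] (np.float64(-99.5), np.float64(0.2243))
bridge 279 [ 0.5154 -0.1168  0.0818] (np.float64(-99.8), np.float64(0.1561)) ((515.801513671875, -121.08621215820312), (57.818206787109375, 57.94813537597656), 76.49580383300781)
```

```bash
cat >> h.py <<'E'
C=np.array([.542,.037]); BASE=-9.6
def rows(T):
    """T: list of (x,y,z,yawdeg) -> tool shifts mm, turn rad, from the present pose"""
    o=bot.observe(); A=rot(o['tool_rot']); y0=o['tool_rot'][2]
    print('clock',o['clock'],'pos',o['position'].round(4),'yaw',np.degrees(y0).round(1),'F',o['force'].round(1))
    print('; '.join('%.0f %.0f %.0f %.2f'%(*(A.T@(np.array(t[:3])-o['position'])*1000),-(np.radians(t[3])-y0+np.pi)%(2*np.pi)-np.pi if 0 else -((np.radians(t[3])-y0+np.pi)%(2*np.pi)-np.pi)) for t in T))
def push(a,gap,z=.1):
    """tool pose behind the peg when the peg stands at world angle a (deg)"""
    r=np.radians(a); t=np.array([np.sin(r),-np.cos(r)]); q=C+.098*np.array([np.cos(r),np.sin(r)])-gap*t
    return (*q,z,np.degrees(np.arctan2(t[1],t[0]))+90)
E
python3 - <<'E'
from h import *
rows([(.40,.33,.231,165),push(186,.05,.231)])
E
```

```text
clock 1.2 pos [0.2553 0.5705 0.2313] yaw 155.9 F [-0.4  0.2  0.3]
-230 -160 0 -0.16; -420 -462 0 -0.53
```

Request:
move_arm --moves "-33 -23 0 -0.02; -66 -46 0 -0.05; -99 -69 0 -0.08; -132 -92 0 -0.1; -164 -114 0 -0.12; -197 -137 0 -0.14; -230 -160 0 -0.16; -250 -192 0 -0.2; -270 -225 0 -0.24; -290 -258 0 -0.28" --grip 0 --grip_force 60

```text
clock: 2.03
position: [0.4147, 0.2147, 0.2313]
tool_rot: [3.141, 0.0, 3.003]
force: [1.6, -0.0, 0.3]
grip_width: -0.0001
```

Run:
```python
from h import *
rows([push(186,.05,.231),push(186,.05,.1)])
```

```text
clock 2.0333 pos [0.4147 0.2147 0.2313] yaw 172.0 F [ 1.6 -0.   0.3]
-68 -230 0 -0.24; -68 -230 131 -0.24
```

Request:
move_arm --moves "-11 -38 0 -0.04; -22 -76 0 -0.08; -34 -115 0 -0.12; -45 -153 0 -0.16; -57 -192 0 -0.2; -68 -230 0 -0.24; -68 -230 20 -0.24; -68 -230 55 -0.24; -68 -230 95 -0.24; -68 -230 131 -0.24"

```text
clock: 2.87
position: [0.4498, -0.021, 0.0991]
tool_rot: [-3.142, 0.002, -3.043]
force: [0.7, 0.4, -1.1]
grip_width: 0.0003
```

Run:
```python
from h import *
rows([push(186,.05)]+[push(186-k,.035) for k in (0,)]+[push(186-k,.0245) for k in (0,5,10,15,20,25,30)])
p=bot.grab_frame('side'); save(p,'s2.png',(220,160,400,320),4)
```

```text
clock 2.8667 pos [ 0.4498 -0.021   0.0991] yaw -174.4 F [ 0.7  0.4 -1.1]
0 -2 -1 -0.01; 0 13 -1 -0.01; 0 24 -1 -0.01; 2 32 -1 0.08; 3 41 -1 0.17; 3 50 -1 0.26; 3 59 -1 0.34; 2 67 -1 0.43; -0 76 -1 0.52
```

View pics/s2.png

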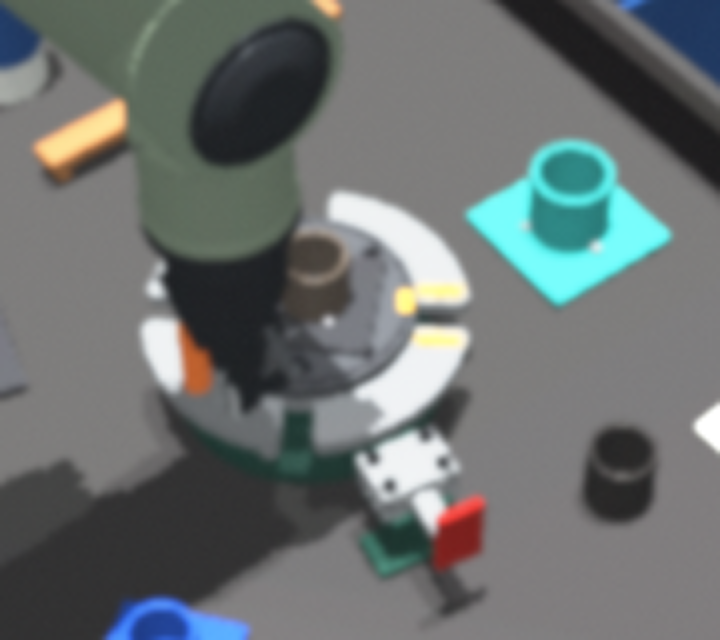

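The side crop shows the shut fingers just beside the orange peg at (195,360). Everything else is undisturbed, so I'll start pushing.

Request:
move_arm --moves "0 8 -1 0; 0 14 -1 0; 0 19 -1 0; 0 24 -1 0; 1 28 -1 0.04; 2 32 -1 0.08; 2 36 -1 0.12; 3 41 -1 0.17; 3 45 -1 0.21; 3 50 -1 0.26"

```text
clock: 3.75
position: [0.4424, 0.0291, 0.1029]
tool_rot: [3.141, 0.002, 2.979]
force: [-0.0, -4.6, 2.1]
grip_width: 0.0
```

```bash
cat >> h.py <<'E'
def angle(c):
    """disc angle from yellow marks (direction of centroid) and orange peg"""
    p=bot.grab_frame(c); X=cloud(p); m=masks(p); D=p['z_map']>.1; r=np.hypot(X[...,0]-C[0],X[...,1]-C[1])
    for k,lo,hi in(('yellow',.065,.08),('orange',.1,.16)):
        M=m[k]&D&(r<.13)&(r>.07)&(X[...,2]>lo)&(X[...,2]<hi); Y=X[M]
        if len(Y):
            q=Y.mean(0)[:2]-C; a=np.degrees(np.arctan2(q[1],q[0])); off=-90 if k=='yellow' else 135
            print(c,k,len(Y),'world ang',a.round(1),'r',np.hypot(*q).round(3),'disc deg',((a-off-BASE+180)%360-180).round(1))
    return p,X
E
python3 - <<'E'
from h import *
for c in('top','side'): angle(c)
rows([push(171,.0245),push(166,.0245)])
E
```

```text
top yellow 67 world ang -53.9 r 0.094 disc deg 45.7
side orange 6 world ang 171.4 r 0.106 disc deg 46.0
clock 3.85 pos [0.4424 0.0299 0.1027] yaw 170.8 F [-0.9 -0.1 -0.3]
1 -2 3 -0.00; 3 7 3 0.08
```

Run:
```python
from h import *
rows([push(171-k,.0245) for k in (0,3,6,9,12,15,18,21,24,27)])
```

```text
clock 3.85 pos [0.4424 0.0299 0.1027] yaw 170.8 F [-0.9 -0.1 -0.3]
1 -2 3 -0.00; 2 3 3 0.05; 3 8 3 0.10; 3 14 3 0.15; 4 19 3 0.21; 4 24 3 0.26; 4 30 3 0.31; 3 35 3 0.36; 2 40 3 0.42; 1 45 3 0.47
```

Request:
move_arm --moves "1 2 2 0.03; 2 5 2 0.07; 3 10 2 0.12; 3 15 2 0.17; 4 20 2 0.22; 4 25 2 0.27; 4 30 2 0.31; 3 35 2 0.36; 2 40 2 0.42; 1 45 2 0.47"

```text
clock: 4.68
position: [0.4488, 0.0738, 0.1008]
tool_rot: [3.139, 0.001, 2.51]
force: [-3.0, -1.4, 16.2]
grip_width: 0.0002
```

Run:
```python
from h import *
for c in('top','side'): angle(c)
rows([push(144-k,.0245) for k in (0,3,6,9,12,15,18,18.6)])
```

```text
top yellow 56 world ang -80.2 r 0.093 disc deg 19.4
clock 4.7833 pos [0.4493 0.0746 0.1007] yaw 143.9 F [0.7 0.3 8. ]
1 -0 1 -0.00; 2 5 1 0.05; 3 10 1 0.10; 4 15 1 0.16; 4 21 1 0.21; 4 26 1 0.26; 4 31 1 0.31; 4 32 1 0.32
```

Run:
```python
from h import *
p=bot.grab_frame('top'); save(p,'t3.png',(230,170,420,300),4)
o=bot.observe(); print(o['clock'],o['force'],o['moment'],o['position'])
```

```text
4.8333 [-0.03395986 -0.07637577  5.83893105] [ 0.21179548 -0.10846156  0.00427855] [0.44906413 0.07426118 0.1006497 ]
```

View pics/t3.png

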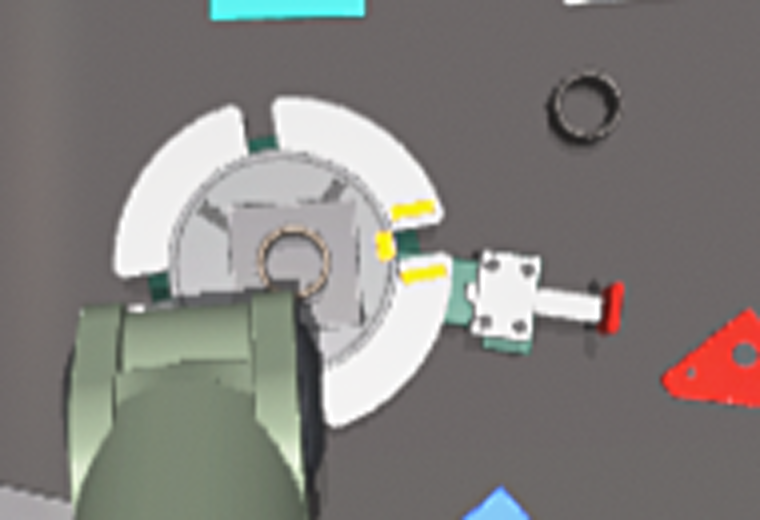

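Request:
move_arm --moves "1 0 -3 0; 1 0 -6 0; 1 2 -6 0.02; 2 5 -6 0.05; 2 8 -6 0.08; 3 13 -6 0.13; 4 17 -6 0.18; 4 22 -6 0.22; 4 25 -6 0.25; 4 27 -6 0.27"

```text
clock: 5.67
position: [0.4606, 0.0977, 0.1054]
tool_rot: [-3.141, -0.0, 2.239]
force: [-2.2, -1.1, 1.5]
grip_width: 0.0
```

Run:
```python
from h import *
for c in('top','side'):
    p,X=angle(c)
    # slot edges: angle of each yellow blob
    if c=='top':
        m=masks(p)['yellow']; n,l,s,ce=cv2.connectedComponentsWithStats(m.astype('u1'))
        for k in range(1,n):
            if s[k,4]>8:
                w=world(p,ce[k],.072)[:2]-C; print(s[k,4],np.degrees(np.arctan2(w[1],w[0])).round(1)+99.6,np.hypot(*w).round(3))
rows([push(127.5-k,.0245,.106) for k in (0,1,2,3)])
```

```text
top yellow 63 world ang -94.7 r 0.092 disc deg 4.9
32 18.799999999999997 0.095
24 6.299999999999997 0.07
32 -8.600000000000009 0.095
side orange 17 world ang 133.9 r 0.089 disc deg 8.5
clock 5.7667 pos [0.4608 0.0978 0.1054] yaw 128.4 F [ 0.6 -0.1  0.2]
0 3 -1 0.02; 1 5 -1 0.03; 1 6 -1 0.05; 1 8 -1 0.07
```

Request:
move_arm --moves "0 1 0 0.01; 0 2 0 0.02; 0 3 0 0.03; 1 4 0 0.04; 1 5 0 0.05; 1 6 0 0.06; 1 7 0 0.07; 1 8 0 0.08; 1 8 0 0.08; 1 8 0 0.08"

```text
clock: 6.6
position: [0.4666, 0.1033, 0.1053]
tool_rot: [3.141, 0.0, 2.161]
force: [-1.2, -0.0, -0.5]
grip_width: -0.0003
```

Run:
```python
from h import *
for c in('top','side'):
    p,X=angle(c)
    m=masks(p)['yellow']; n,l,s,ce=cv2.connectedComponentsWithStats(m.astype('u1'))
    for k in range(1,n):
            if s[k,4]>8:
                w=world(p,ce[k],.072)[:2]-C; print(c,s[k,4],np.degrees(np.arctan2(w[1],w[0])).round(1)+99.6,np.hypot(*w).round(3))
    D=p['z_map']>.1;r=np.hypot(X[...,0]-C[0],X[...,1]-C[1]); Y=X[masks(p)['red']&D&(r<.26)&(X[...,2]>.1)].mean(0)[:2]-C
    print('red',np.degrees(np.arctan2(Y[1],Y[0])).round(2),np.hypot(*Y))
    if c=='top': save(p,'t4.png',(280,190,400,280),6)
o=bot.observe();print(o['position'],o['force'])
```

```text
top yellow 59 world ang -99.5 r 0.092 disc deg 0.1
top 29 13.899999999999991 0.095
top 24 1.3999999999999915 0.07
top 30 -13.300000000000011 0.095
red -99.59 0.22098147931706963
side orange 21 world ang 130.0 r 0.089 disc deg 4.6
red -99.82 0.22512658732928248
[0.46657694 0.10320689 0.10538009] [-0.188772    0.0881832   0.33399583]
```

View pics/t4.png

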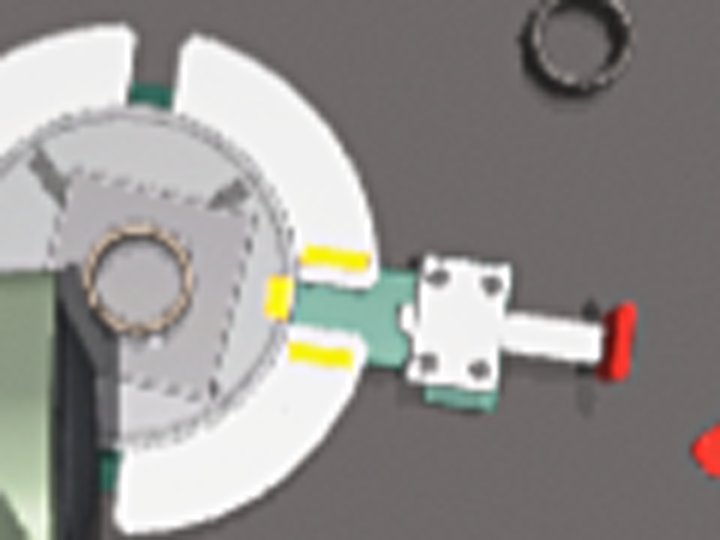

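Seen from above, the yellow slot at (330,306) lies on the bar line through (550,337), and the disc measures 0.1°. Next I'll back off, lift and go behind the thumb plate.

```bash
cat >> h.py <<'E'
def bar(rho,z,yaw=90+90+BASE):
    t=np.array([np.cos(np.radians(90+BASE)),np.sin(np.radians(90+BASE))]); return (*(C-rho*t),z,yaw)
E
python3 - <<'E'
from h import *
o=bot.observe(); A=rot(o['tool_rot']); b=o['position']-.025*A[:,1]; y=np.degrees(o['tool_rot'][2])
rows([(*b,y),(*b[:2],.2,y),bar(.268,.2),bar(.268,.085)])
E
```

```text
clock 6.7 pos [0.4666 0.1032 0.1054] yaw 123.8 F [-0.2  0.1  0.3]
-0 -25 -0 -0.00; -0 -25 -95 -0.00; -292 -158 -95 -0.81; -292 -158 20 -0.81
```

Request:
move_arm --moves "0 -12 0 0; 0 -25 0 0; 0 -25 -30 0; 0 -25 -65 0; 0 -25 -95 0; -34 -40 -95 -0.1; -68 -55 -95 -0.19; -103 -71 -95 -0.28; -138 -87 -95 -0.38; -172 -103 -95 -0.48"

```text
clock: 7.53
position: [0.4767, -0.0989, 0.2006]
tool_rot: [3.141, 0.001, 2.646]
force: [1.1, 1.4, 0.5]
grip_width: -0.0001
```

Run:
```python
from h import *
rows([bar(.268,.2),bar(.268,.085)])
```

```text
clock 7.5333 pos [ 0.4767 -0.0989  0.2006] yaw 151.6 F [1.1 1.4 0.5]
-79 -103 1 -0.33; -79 -103 116 -0.33
```

Request:
move_arm --moves "-20 -26 0 -0.09; -40 -52 0 -0.18; -60 -78 0 -0.26; -79 -103 0 -0.33; -79 -103 0 -0.33; -79 -103 35 -0.33; -79 -103 70 -0.33; -79 -103 100 -0.33; -79 -103 116 -0.33; -79 -103 116 -0.33"

```text
clock: 8.37
position: [0.4947, -0.2249, 0.0813]
tool_rot: [3.141, -0.004, 2.971]
force: [-0.5, -0.7, -0.2]
grip_width: -0.0002
```

Run:
```python
from h import *
for c in('top','side'):
    p,X=angle(c)
save(p,'s5.png',(230,170,410,320),4)
rows([bar(.268,.085),bar(.24,.085),bar(.211,.085),bar(.1955,.085)])
```

```text
top yellow 61 world ang -99.0 r 0.092 disc deg 0.6
top orange 13 world ang 126.6 r 0.095 disc deg 1.2
side orange 56 world ang 129.5 r 0.095 disc deg 4.1
clock 8.4667 pos [ 0.4963 -0.2256  0.0847] yaw 170.2 F [0.  0.6 1.2]
-1 -1 -0 -0.00; -1 27 -0 -0.00; -1 56 -0 -0.00; -1 71 -0 -0.00
```

View pics/s5.png

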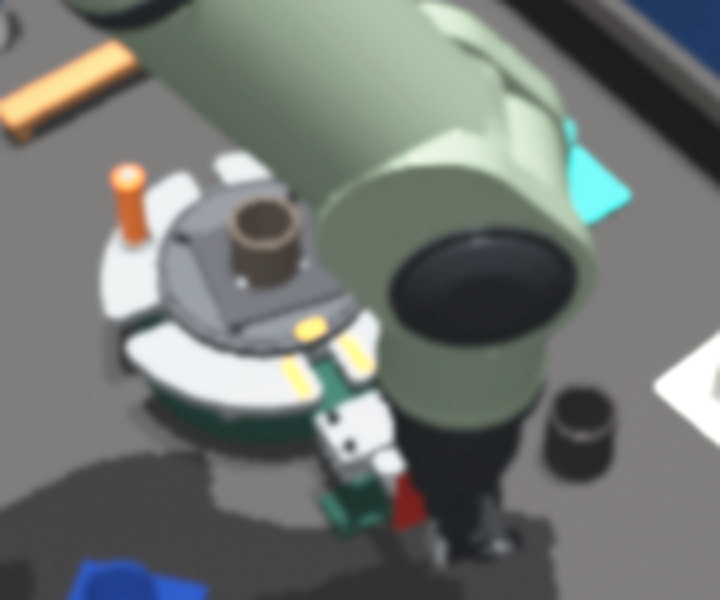

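The fingers stand just outside the red plate at (410,500), and the slot at (330,370) faces the bridge. Pushing the bar now.

Request:
move_arm --moves "-1 10 0 0; -1 18 0 0; -1 23 0 0; -1 27 0 0; -1 31 0 0; -1 35 0 0; -1 39 0 0; -1 43 0 0; -1 47 0 0; -1 50 0 0"

```text
clock: 9.3
position: [0.5058, -0.1758, 0.0843]
tool_rot: [-3.142, 0.0, 2.971]
force: [1.4, -3.2, 1.3]
grip_width: 0.0
```

```bash
cat >> h.py <<'E'
def chk():
    for c in('top','side'):
        p,X=angle(c); D=p['z_map']>.1; r=np.hypot(X[...,0]-C[0],X[...,1]-C[1]); Y=X[masks(p)['red']&D&(r<.25)&(X[...,2]>.1)&(X[...,2]<.13)]
        if len(Y): Y=Y.mean(0)[:2]-C; print(c,'red',np.degrees(np.arctan2(Y[1],Y[0])).round(2),np.hypot(*Y).round(4))
    o=bot.observe(); print('TCP',o['position'].round(4),'radius',np.hypot(*(o['position'][:2]-C)).round(4),'F',o['force'].round(1),o['clock'])
    return p
E
python3 - <<'E'
from h import *
chk()
E
```

```text
top yellow 62 world ang -99.3 r 0.092 disc deg 0.3
top orange 13 world ang 126.0 r 0.095 disc deg 0.6
side yellow 3 world ang -85.2 r 0.086 disc deg 14.4
side orange 54 world ang 129.7 r 0.095 disc deg 4.3
side red -103.33 0.2009
TCP [ 0.5057 -0.1755  0.0842] radius 0.2155 F [-0.2  0.4 -0.3] 9.4
```

Request:
move_arm --moves "0 3 0 0; 0 6 0 0; 0 9 0 0; 0 12 0 0; 0 14 0 0; 0 16 0 0; 0 17 0 0; 0 18 0 0; 0 19 0 0; 0 19 0 0"

```text
clock: 10.23
position: [0.5089, -0.1573, 0.0842]
tool_rot: [3.141, -0.0, 2.971]
force: [-1.3, -1.5, 0.5]
grip_width: 0.0003
```

Run:
```python
from h import *
chk()
```

```text
top yellow 61 world ang -99.0 r 0.092 disc deg 0.6
top orange 14 world ang 126.1 r 0.096 disc deg 0.7
side orange 56 world ang 129.5 r 0.095 disc deg 4.1
side red -103.92 0.1823
TCP [ 0.5091 -0.1574  0.0844] radius 0.1971 F [-0.4 -0.3 -0.8] 10.3333
```

Request:
move_arm --moves "0 0.5 0 0; 0 1 0 0; 0 1.3 0 0; 0 1.6 0 0; 0 2 0 0; 0 2.3 0 0; 0 2.6 0 0; 0 3 0 0; 0 3 0 0; 0 3 0 0"

```text
clock: 11.17
position: [0.5094, -0.1553, 0.0844]
tool_rot: [-3.141, 0.0, 2.97]
force: [-0.3, -7.6, -0.6]
grip_width: 0.0001
```

Run:
```python
from h import *
chk()
```

```text
top yellow 59 world ang -99.6 r 0.092 disc deg 0.0
top orange 14 world ang 126.1 r 0.096 disc deg 0.7
side orange 56 world ang 129.4 r 0.095 disc deg 4.0
side red -103.88 0.1808
TCP [ 0.5094 -0.1553  0.0844] radius 0.1951 F [-0.2 -7.6 -0.6] 11.2667
```

A steady 7.6 N reaction (against about 3 N to slide it) suggests the stop. I'll press slightly more to confirm, then retreat.

Request:
move_arm --moves "0 0.5 0 0; 0 1 0 0; 0 1.5 0 0; 0 2 0 0; 0 2 0 0; 0 2 0 0; 0 2 0 0; 0 2 0 0; 0 2 0 0; 0 2 0 0"

```text
clock: 12.1
position: [0.5094, -0.1551, 0.0844]
tool_rot: [-3.139, 0.001, 2.969]
force: [-2.7, -18.7, -1.1]
grip_width: 0.0003
```

Run:
```python
from h import *
chk()
```

```text
top yellow 59 world ang -99.5 r 0.092 disc deg 0.1
top orange 13 world ang 126.6 r 0.095 disc deg 1.2
side orange 56 world ang 129.4 r 0.095 disc deg 4.0
side red -103.67 0.1797
TCP [ 0.5094 -0.1551  0.0844] radius 0.1949 F [ -3.  -17.6  -1. ] 12.2
```

Pressing 2 mm further moved the plate only 0.2 mm while the force rose to 18 N, so it's on the hard stop. Now I'll retreat straight back and lift.

Request:
move_arm --moves "0 -3 0 0; 0 -10 0 0; 0 -25 0 0; 0 -40 0 0; 0 -40 -30 0; 0 -40 -65 0; 0 -40 -100 0; 0 -60 -130 0; 0 -85 -150 0; 0 -100 -160 0"

```text
clock: 13.03
position: [0.493, -0.2533, 0.2475]
tool_rot: [-3.141, 0.004, 2.97]
force: [0.2, -0.0, -0.5]
grip_width: 0.0003
```

Run:
```python
from h import *
p=chk(); save(p,'s6.png',(220,160,400,310),4)
t=bot.grab_frame('top'); save(t,'t6.png',(230,140,480,330),3)
```

```text
top yellow 59 world ang -99.1 r 0.092 disc deg 0.5
top orange 14 world ang 126.2 r 0.096 disc deg 0.8
top red -99.83 0.1754
side orange 59 world ang 129.4 r 0.095 disc deg 4.0
side red -99.89 0.1796
TCP [ 0.4927 -0.2539  0.2463] radius 0.2951 F [ 0.2  0.3 -0.5] 13.1333
```

View pics/s6.png

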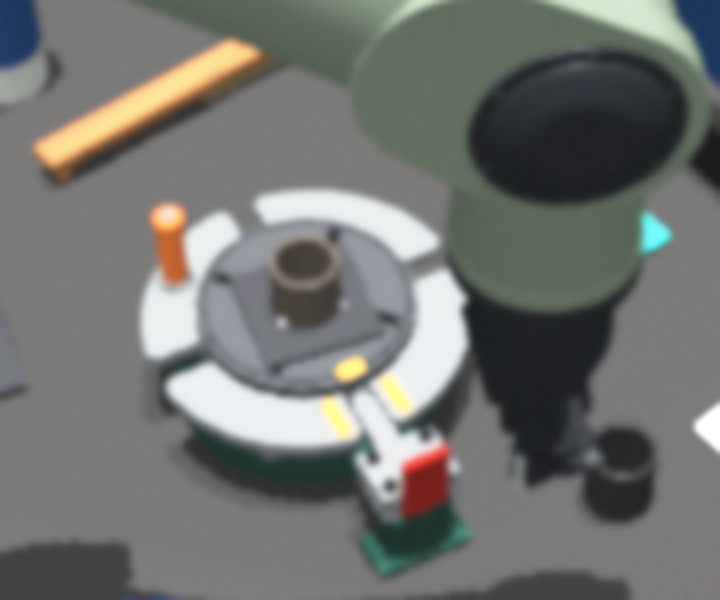

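View pics/t6.png

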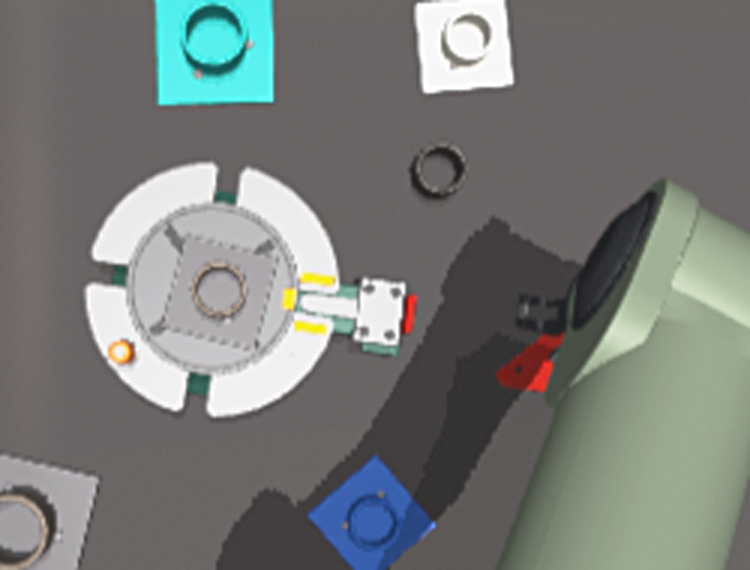

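The bar sits in the yellow-marked slot (top view, 325,305), with the red plate against the bridge at (408,313). The pipe piece still stands on the faceplate and the robot is clear of everything.

```bash
python3 -c "
from workcell import bot
print(bot.job_done(), bot.observe()['clock'])"
```

```text
the job is handed in; nothing more can be done
the job is handed in; nothing more can be done
```

The turntable is set and locked: I pushed the peg round about 60° clockwise with shut fingertips, then pushed the thumb plate until the bar was fully home. Nothing was gripped, and I handed the job in at about 13 s, with the arm about 0.25 m up and touching nothing.

**Alignment:** the yellow marks put the disc at 0.0–0.6° over the last checks. The slot allows about ±1.5°.

**Lock bar:** it is on its stop. Commanding 2 mm more moved it only 0.2 mm while the reaction rose from 8 to 18 N. Both cameras put the red plate against the bridge, about 45 mm further in than at the start.

**Pipe piece and bystanders:** the last pictures show the pipe piece standing upright in place on the faceplate. No other item looked disturbed. The hammer, coupons, brush and spray can were outside or only partly in those last crops, but the arm never went down near them.

**Readings that disagreed:**
- The side camera's estimate from the peg gave about 4°. It sees only one flank of the peg, so I put that down to bias; the bar entering the slot freely supports the yellow-mark reading.
- An upward force of up to 16 N appeared briefly during the peg push. I took it for friction on the peg; it went away after I raised the tool 6 mm.

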